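# Draw a mounted print from the slotted rack and stand it on the easel

### The job

Slide the tall mounted print straight up out of the slotted rack by its top edge and stand it on the little easel for copying: its whole lower edge on the easel's ledge behind the lip, leaning back against the backrest. Set it down on the ledge before you let go of it, and leave the two shorter prints in the rack and the other things on the desk where they are.

Things in the scene. Friction and masses are not known exactly. Their poses are not given: they have to be found in the camera images.
- panel: The tall mounted print: a stiff aluminium-edged board with a grey picture on both faces, 6 mm thick (its x), 140 mm wide (its y), 160 mm tall (its z). Origin at the centre of its lower edge. It stands upright in one of the rack's slots, lower edge 10 mm above the table, top edge at 170 mm. About 0.25 kg.
- short_a: A shorter mounted print of the same kind, 6 x 140 x 108 mm, in another slot of the rack (top edge at 118 mm). Axes and origin as for the tall print. To be left alone.
- short_b: A second shorter mounted print, 6 x 140 x 108 mm, in another slot of the rack. To be left alone.
- rack: Fixed grey rack with black slotted guides, 180 mm (x) by 162 mm (y), 72 mm high; origin on the table under its centre. Four slots, 10 mm wide, at x = -60, -20, 20, 60 mm; boards stand in them across the rack, faces towards +x and -x, on its floor 10 mm above the table. Guides 14 mm deep at both y ends hold the boards' side edges to 70 mm above the table.
- easel: Small light-wood easel fixed to the desk, front facing its own +x; origin on the table, mid-width. Base x -90 to 60 mm, 200 mm wide (y). The backrest leans back towards -x by 0.35 rad from vertical and is 100 mm high along its slope, 200 mm wide. Its face meets the ledge at x = 20, z = 45 mm.
- easel_ledge (a point): Point on the top of the easel's ledge, mid-width, half-way between backrest and lip; in the easel's frame x = 34.1, y = 0, z = 50.1 mm; axes as the easel's (not tilted). The ledge is square to the backrest, so it rises towards the front; it is 200 mm wide and 30 mm deep from backrest to lip. The lip is 10 mm high, 6 mm thick.
- loupe: Black desk magnifier, a squat round piece 52 mm across and 50 mm high, standing on the desk, origin at the centre of its underside. Bystander.
- brush: Flat dusting brush with wooden handle, 190 mm long, lying on the desk along its x. Bystander.
There are look-alikes about, which are no part of the job. Leave any orange or pink look-alike of the rack alone.

How it is judged:
By the outcome, as a careful person would: the job done as asked, in the order asked, and still so for the second after the job is handed in, with the robot touching nothing.
It also fails if it takes over 48 s, if anything falls off the work surface, if the arm or the gripper's body presses on something with over 40 N, if the wrist force passes 120 N, or if a joint passes its speed limit or range.

### The arm

A 6-joint arm with a two-finger parallel gripper is mounted at the origin on the work surface. World frame = base frame: x ahead of the robot, y to its left, z up, the work surface at z = 0. Lengths are in m, angles in degrees, forces in N, time in s.
With the tool pointing down it reaches from about 0.25 to 0.725 m from the base axis. Payload 9.7 kg.
Tool frame: the origin (TCP) lies at the very end of the fingers, on their centre line; the grasp point (between the pads) lies 19 mm behind it (bot.hold_point_z is the distance from the TCP to the grasp point, in m); z points along the fingers, y is the line along which they close (so a half turn about z gives the same grasp; the last joint's range is limited). The gripper opens to 85 mm and grips with 20 to 120 N. Pads are 22 mm wide; open, the fingers measure 114 mm over their backs; the gripper's body (76 mm by 85 mm) begins 54 mm behind the grasp point. The pads swing forward as they close: fully open they stand 13 mm farther back than shut.
Start: joints at [69.385, 4.979, 10.078, 95.1, 0, 90], TCP at [0.194, 0.515, 0.231] pointing down, gripper open.
Joint ranges: [-179.16, 179.16], [-48.56, 103.87], [-65.8, 70.77], [-126.05, 130.52], [-82.76, 87.17], [-180, 180]. Speed limits (degrees/s): [127.2, 127.2, 147.25, 180, 180, 180].

### API

Orientations are given as [roll, pitch, yaw] about the fixed x, y, z axes, in that order (R = Rz(yaw) Ry(pitch) Rx(roll)).
In Python, from workcell import bot gives the robot as it stands.
- The arm moves only by the tool play_rows, never from a script. Its argument "targets" is a list of rows, each an object with "grip": the closure in counts, from 0 (fully open) to 255 (shut); "linear": the shift along the world's x, y, z in cm, a list of three; "delta_rot": the turn, a rotation vector about the world's x, y, z in rad, a list of three. A call has 1 to 10 rows; each row is the pose to reach, as a shift and turn from the pose commanded when the call began; what a row does not reach only later rows make up. A row lasts 1/10 s, in which the tool goes at most 50 mm and 8.59 degrees, less where a joint would pass 70% of its speed; a pose out of reach is approached as far as the arm can. A call with a gripper value outside its range is refused whole. The fingers move at their own pace and stop on an object; "force" is the grip in N (left out, the last holds). Time passes only in rows, so rows that repeat a pose let the fingers close. It gives the time, the measured TCP pose, the force, the opening and the grip force at its end, in the units of the state.
- bot.get_obs(): the state, without advancing time (a new reading comes with each control period).
- bot.camera(name): name is "scene" or "top" or "wrist"; returns a dict with "color" (420x560x3 uint8, red, green, blue), "range_z" (420x560 float32, m along the optical axis (not along the pixel's ray), 0 where there is no reading), "fov_y" (degrees; the focal length in pixels is half the picture's height over the tangent of half this angle, whatever the lens; pixels are square), "cx", "cy" (the principal point, pixels), "world_to_cam" (4x4, takes a point from world to camera coordinates). Camera axes: x right, y up, looking along -z (the intrinsics and any distortion apply to the point x, -y, -z); pixel columns grow to the right and rows downward; lengths in m; the calibration is good to about 2 mm. A picture is of the moment at which its call begins.
- bot.job_done(): hands the job in; it is judged then, once.
Trained networks look in a picture, given as the dict that the camera call returned (one of the last four; its "shot" number tells which), for a name from the list of things; names that differ only in an ending like _2 or _b are one class to them, and where a whole thing is asked for, a point or a joint stands for the part that bears it (a point fixed in the world has none). Each returns a list of dicts, best first, with "conf" (0 to 1); they miss things now and then, are a little off and sometimes report something else, mostly with a low value. They report only what shows in the picture. A call takes as long as a camera call. They do not tell look-alikes from the thing itself.
- bot.search_frame(picture, target): "box" ([left, top, right, bottom] in pixels, round what is visible of it).
- bot.trace(picture, target): "pixels" (420x560 bool, what is visible of it) and "box" ([left, top, right, bottom] in pixels, round what is visible of it).
- bot.pinpoint(picture, target): "pixel" ([column, row] in pixels: a listed point, or the origin of a listed thing).
The state is a dict: "time": time; "q": joint angles; "qd": joint speeds; "joint_efforts": joint torques, N m; "ee_pos": TCP position; "tcp_rot": TCP orientation; "wrist_force": force on the tool from outside, world axes, zero at the start; "torque": the same for the moment, N m; "opening": finger opening in m; "grasp_force": force on a finger pad.
Only numpy, scipy, OpenCV 4.12 (cv2) and the standard library are available. Lean on these libraries where they do the work, as an engineer would, in place of code of your own. Each camera call takes 0.05 s, during which the arm holds its last target. There are 200 camera calls.

## Working session

There is one attempt and no reset: what is moved stays moved. The work goes in short steps, Python scripts to look and compute and a tool call to move; the robot and the scene stay as the last step left them, time stands still between calls to the robot, and variables do not carry over. Pictures are saved under pics/ and viewed, at most 10 in all, crops included, and the job is handed in when it is done.

Besides the shell and the picture viewer there is one more tool, called after ">>>" as name(argument=value, ...), one argument or row to a line, values as JSON. play_rows: Moves the arm, as the interface text tells. Its arguments: {"type":"object","properties":{"targets":{"type":"array","items":{"type":"object","properties":{"grip":{"type":"number"},"linear":{"type":"array","items":{"type":"number"}},"delta_rot":{"type":"array","items":{"type":"number"}}}}},"force":{"type":"number"}},"required":["targets"]}

```bash
mkdir -p pics
cat > h.py <<'E'
import numpy as np, cv2
from workcell import bot
def cloud(p):
    z=p["range_z"]; f=210/np.tan(np.radians(p["fov_y"])/2)
    v,u=np.mgrid[0:420,0:560]
    P=np.stack([(u-p["cx"])/f*z,-(v-p["cy"])/f*z,-z,np.ones_like(z)],-1)
    W=P@np.linalg.inv(p["world_to_cam"]).T
    W[z<=0]=np.nan
    return W[...,:3]
def save(p,n): cv2.imwrite(n,p["color"][...,::-1])
E
python3 - <<'E'
from h import *
for c in("scene","top"):
    p=bot.camera(c); save(p,f"pics/{c}0.png"); print(c,{k:v for k,v in p.items() if k not in("color","range_z")}); W=cloud(p); np.save(f"{c}0.npy",W)
    for t in("panel","rack","easel","easel_ledge","short_a","loupe","brush"):
        if t!="easel_ledge":
            for d in bot.search_frame(p,t): print(t,d["conf"],np.round(d["box"]))
        for d in bot.pinpoint(p,t): 
            u,v=np.round(d["pixel"]).astype(int); print(t,"pt",d["conf"],u,v,W[min(v,419),min(u,559)].round(3))
E
```

```text
scene {'fov_y': 52.290162711089245, 'cx': 281.0037300521582, 'cy': 207.94036682303414, 'world_to_cam': array([[ 0.89897651,  0.43782974, -0.01209749, -0.46879201],
       [-0.33378153,  0.70270011,  0.62833307,  0.03754019],
       [ 0.28360381, -0.56081875,  0.77785037, -1.27077768],
       [ 0.        ,  0.        ,  0.        ,  1.        ]]), 'shot': 1}
panel 0.78 [304. 138. 317. 198.]
panel pt 0.68 304 192 [0.483 0.233 0.011]
rack 0.94 [122. 246. 206. 326.]
rack 0.87 [196. 136. 278. 205.]
rack 0.75 [308. 106. 371. 158.]
rack 0.64 [296. 158. 364. 224.]
rack pt 0.96 234 176 [0.264 0.202 0.01 ]
rack pt 0.95 334 136 [0.492 0.435 0.069]
rack pt 0.8 326 200 [0.568 0.186 0.068]
rack pt 0.7 172 292 [ 0.322 -0.205  0.011]
easel 0.6 [220. 268. 311. 389.]
easel pt 0.96 275 333 [ 0.608 -0.207  0.059]
easel pt 0.68 328 198 [0.555 0.244 0.008]
easel_ledge pt 0.73 285 334 [ 0.627 -0.196  0.049]
easel_ledge pt 0.5 350 198 [0.63  0.192 0.101]
short_a 0.67 [320. 160. 329. 199.]
short_a 0.46 [351. 154. 354. 203.]
short_a pt 0.74 350 194 [0.625 0.206 0.101]
short_a pt 0.71 322 198 [0.551 0.201 0.05
[... 723 characters left out ...]
0.94 403 285 [ 0.304 -0.198  0.011]
rack pt 0.88 136 214 [0.474 0.493 0.008]
rack pt 0.68 232 186 [0.533 0.229 0.117]
easel 0.76 [363. 148. 460. 206.]
easel 0.37 [321. 231. 341. 252.]
easel pt 0.65 401 174 [ 0.588 -0.194  0.016]
easel pt 0.38 235 209 [0.489 0.232 0.027]
easel_ledge pt 0.89 406 154 [ 0.632 -0.196  0.053]
short_a 0.85 [199. 178. 259. 200.]
short_a 0.71 [188. 145. 249. 171.]
short_a pt 0.97 224 163 [0.606 0.262 0.038]
short_a pt 0.73 231 192 [0.529 0.241 0.05 ]
loupe 0.58 [321. 230. 340. 250.]
loupe pt 0.81 328 243 [ 0.406 -0.003  0.051]
brush 0.96 [318. 140. 338. 206.]
brush 0.64 [197. 191. 263. 215.]
brush 0.49 [320. 232. 339. 250.]
brush pt 0.7 329 175 [ 0.581 -0.007  0.025]
```

View pics/top0.png

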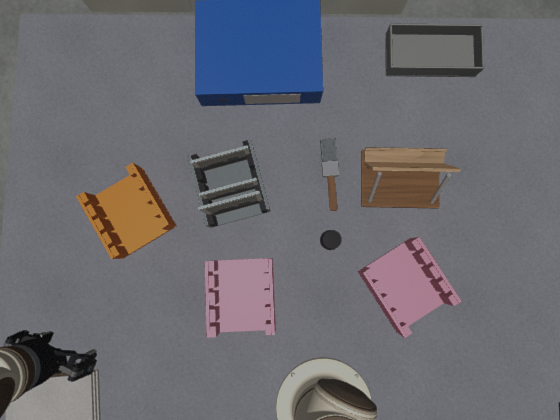

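View pics/scene0.png

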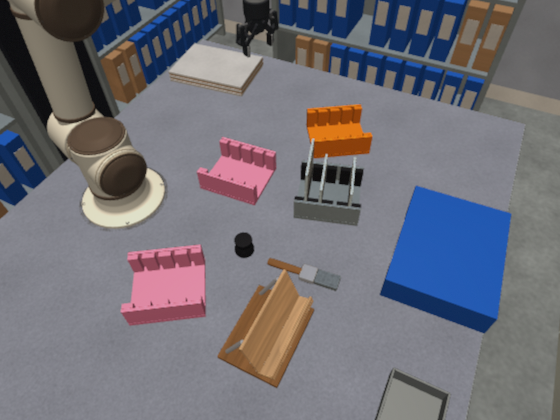

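The tall print is the front board in the grey rack: top image (231,203), scene image (311,165). Possible confusions are the short prints at top (229,189) and (221,157), the orange rack at (127,212), and the pink racks at (240,297) and (409,287). The easel is at top (405,178), with its ledge on the far (+x) side. I'll check the choice with a close crop and measure.

Run:
```python
from h import *
im=cv2.imread("pics/scene0.png")[90:240,270:400]; cv2.imwrite("pics/crop1.png",cv2.resize(im,None,fx=4,fy=4,interpolation=2))
A=np.vstack([np.load(f"{c}0.npy").reshape(-1,3) for c in("scene","top")])
T=np.load("top0.npy").reshape(-1,3)
def box(P,lo,hi): return P[np.all((P>lo)&(P<hi),1)]
def rect(P,n):
    r=cv2.minAreaRect((P[:,:2]*1000).astype(np.float32)); print(n,len(P),np.round(r[0],1),np.round(r[1],1),round(r[2],2))
for nm,P in(("both",A),("top",T),("scene",np.load("scene0.npy").reshape(-1,3))):
    t=box(P,[.4,.1,.15],[.6,.35,.2]); rect(t,nm+" panel"); 
    if len(t)>20: print(np.percentile(t[:,2],[5,50,98]).round(4))
    k=t[:,2]>.163
    if k.sum()>9: rect(t[k],"  topedge")
s=box(A,[.4,.1,.105],[.75,.35,.13]);s=s[s[:,0]>.5]
rect(box(T,[.4,.1,.02],[.75,.36,.2]),"rack+")
rect(box(T,[.4,.1,.055],[.75,.36,.08]),"guides")
# easel
for nm,P in(("top",T),("scene",np.load("scene0.npy").reshape(-1,3))):
    e=box(P,[.45,-.33,.03],[.72,-.08,.2]); rect(e,nm+" easel>30"); 
    rng=np.random.default_rng(0);best=None
    for i in range(400):
        a,b,c=e[rng.choice(len(e),3,False)]; n=np.cross(b-a,c-a); L=np.linalg.norm(n)
        if L<1e-6: continue
        n/=L; 
        if n[0]<0:n=-n
        if n[0]<.8: continue
        k=abs((e-a)@n)<.002
        if best is None or k.sum()>best.sum(): best=k
    q=e[best]; c=q.mean(0); n=np.linalg.svd(q-c)[2][2]; n*=np.sign(n[0])
    print(nm,"back plane",len(q),c.round(4),n.round(4),"tilt",np.arcsin(n[2]).round(3),"yaw",np.degrees(np.arctan2(n[1],n[0])).round(2),"x at z=45:",((c[0]-(.045-c[2])*n[2]/n[0])).round(4),q.min(0).round(3),q.max(0).round(3))
    y=-0.196
    m=e[abs(e[:,1]-y)<.01]; m=m[np.argsort(m[:,0])]
    print(m[m[:,0]>.58][::max(1,len(m)//25)].round(3).tolist())
```

```text
both panel 406 [495.7 228.4] [ 10.7 141.9] 16.18
[0.1534 0.1688 0.1728]
  topedge 320 [495.5 228.3] [ 10.4 141.9] 16.18
top panel 278 [493.7 229. ] [  7.4 139.5] 16.26
[0.1535 0.1692 0.1732]
  topedge 217 [493.7 229.1] [  7.2 139.5] 16.26
scene panel 128 [497.6 228.1] [  7.2 140.3] 16.07
[0.1525 0.1685 0.1714]
  topedge 103 [497.4 228. ] [  6.9 140.3] 16.18
rack+ 3172 [551.5 246.1] [180.5 162.1] 16.33
guides 1351 [551.5 246.1] [180.5 162. ] 16.29
top easel>30 2192 [ 584.8 -192.6] [201.  129.4] 89.8
top back plane 634 [ 0.5938 -0.1889  0.0974] [ 0.9313 -0.0038  0.3641] tilt 0.373 yaw -0.23 x at z=45: 0.6143 [ 0.574 -0.293  0.041] [ 0.616 -0.092  0.144]
[[0.581, -0.189, 0.135], [0.582, -0.193, 0.129], [0.588, -0.193, 0.115], [0.594, -0.199, 0.099], [0.6, -0.19, 0.081], [0.607, -0.2, 0.064], [0.613, -0.199, 0.046], [0.616, -0.191, 0.046], [0.618, -0.205, 0.049], [0.619, -0.201, 0.045], [0.621, -0.189, 0.046], [0.623, -0.2, 0.049], [0.625, -0.195, 0.049], [0.627, -0.192, 0.051], [0.63, -0.202, 0.051], [0.632, -0.196, 0.053], [0.634, -0.203, 0.055], [0.636, -0.193, 0.058], [0.638, -0.202,
[... 207 characters left out ...]
 0.9369 -0.0033  0.3495] tilt 0.357 yaw -0.2 x at z=45: 0.6157 [ 0.578 -0.293  0.041] [ 0.619 -0.094  0.142]
[[0.58, -0.202, 0.138], [0.583, -0.193, 0.134], [0.584, -0.193, 0.129], [0.587, -0.189, 0.124], [0.588, -0.197, 0.117], [0.591, -0.193, 0.111], [0.593, -0.188, 0.104], [0.596, -0.193, 0.097], [0.598, -0.202, 0.097], [0.6, -0.203, 0.084], [0.602, -0.189, 0.079], [0.605, -0.203, 0.075], [0.607, -0.204, 0.069], [0.61, -0.194, 0.061], [0.612, -0.204, 0.055], [0.614, -0.195, 0.045], [0.618, -0.201, 0.046], [0.622, -0.205, 0.046], [0.626, -0.198, 0.046], [0.63, -0.2, 0.051], [0.634, -0.189, 0.052], [0.638, -0.187, 0.053], [0.644, -0.2, 0.064], [0.647, -0.202, 0.062], [0.649, -0.191, 0.057]]
```

View pics/crop1.png

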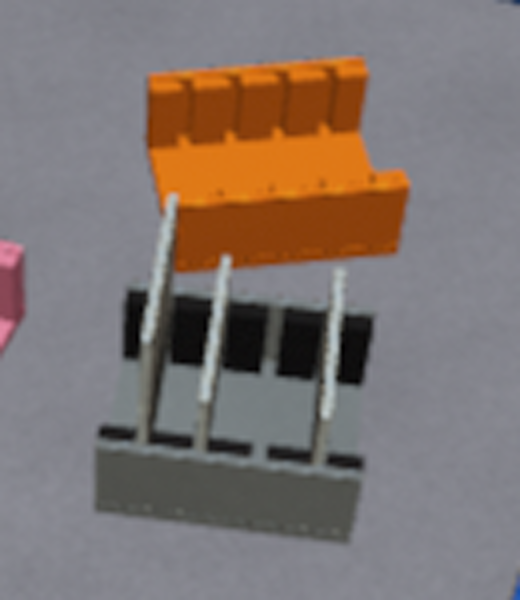

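The crop shows the grey rack, with the tall board in the slot nearest the robot (crop 160,300) and both short boards standing clearly lower. The measured centre (495,229) agrees with the slot at -60, which works out to (494,229).

Run:
```python
from h import *
o=bot.get_obs(); print(o)
from scipy.spatial.transform import Rotation as R
print(R.from_euler("xyz",o["tcp_rot"],degrees=True).as_matrix().round(3), bot.hold_point_z)
```

```text
{'time': 1.4, 'q': array([ 6.93861241e+01,  4.97950675e+00,  1.00797483e+01,  9.50984265e+01,
       -8.94344281e-05,  9.00014573e+01]), 'qd': array([ 0.03422506,  0.00825097, -0.08769656,  0.02086647, -0.04494652,
       -0.06404935]), 'joint_efforts': array([ 2.71579469e-03, -5.20101070e+01,  4.64857256e+01,  1.67367791e-03,
       -1.70201849e-05, -1.14592517e-06]), 'ee_pos': array([0.19364318, 0.51479948, 0.23129207]), 'tcp_rot': array([1.79998185e+02, 8.93882627e-05, 1.59384667e+02]), 'wrist_force': array([-0.66233566,  0.90758172, -0.43774426]), 'torque': array([ 0.03175418,  0.02656633, -0.00267363]), 'grasp_force': 0.0, 'opening': 0.08541855471285993}
[[-0.936  0.352  0.   ]
 [ 0.352  0.936  0.   ]
 [-0.     0.    -1.   ]] 0.0187
```

>>> play_rows(
  targets=[
    {"linear": [30.1,-28.6,-1],"delta_rot": [0,0,-0.929],"grip": 100},
    {"linear": [30.1,-28.6,-1],"delta_rot": [0,0,-0.929],"grip": 100},
    {"linear": [30.1,-28.6,-1],"delta_rot": [0,0,-0.929],"grip": 100},
    {"linear": [30.1,-28.6,-1],"delta_rot": [0,0,-0.929],"grip": 100},
    {"linear": [30.1,-28.6,-1],"delta_rot": [0,0,-0.929],"grip": 100},
    {"linear": [30.1,-28.6,-1],"delta_rot": [0,0,-0.929],"grip": 100},
    {"linear": [30.1,-28.6,-1],"delta_rot": [0,0,-0.929],"grip": 100},
    {"linear": [30.1,-28.6,-1],"delta_rot": [0,0,-0.929],"grip": 100},
    {"linear": [30.1,-28.6,-1],"delta_rot": [0,0,-0.929],"grip": 100},
    {"linear": [30.1,-28.6,-1],"delta_rot": [0,0,-0.929],"grip": 100},
  ],
)

```text
time: 2.4
ee_pos: [0.4958, 0.2272, 0.2208]
tcp_rot: [-180.0, 0.0, 106.0]
wrist_force: [-0.4, -0.2, 0.7]
opening: 0.0521
grasp_force: 0.0
```

>>> play_rows(
  targets=[
    {"linear": [0,0,0],"grip": 100},
    {"linear": [0,0,0],"grip": 100},
    {"linear": [0,0,0],"grip": 100},
  ],
)

```text
validation failed for argument at $.ta...
```

Run:
```python
from h import *
o=bot.get_obs(); print(o["time"],o["ee_pos"],o["tcp_rot"],o["q"].round(1),o["opening"])
p=bot.camera("wrist"); save(p,"pics/w1.png"); W=cloud(p).reshape(-1,3)
t=W[(W[:,2]>.163)&(W[:,2]<.18)&(W[:,0]>.4)&(W[:,0]<.6)]
print(len(t))
if len(t)>9:
    print(cv2.minAreaRect((t[:,:2]*1000).astype(np.float32)))
    s=np.polyfit(t[:,1],t[:,0],1); print("x at tcp y",np.polyval(s,o["ee_pos"][1]),np.degrees(np.arctan(s[0])), np.percentile(t[:,2],[5,50,95]))
```

```text
2.4 [0.49581299 0.2271598  0.22078353] [-1.79956526e+02  1.08414044e-02  1.05967010e+02] [24.6  4.2  8.  93.9 -0.  98.7] 0.05208421344175566
2717
((493.88665771484375, 228.0194549560547), (6.534622669219971, 139.51744079589844), 16.02288818359375)
x at tcp y 0.49435040143444753 -16.082399843845863 [0.1690445  0.170651   0.17177051]
```

>>> play_rows(
  targets=[
    {"linear": [-0.05,-0.05,0],"delta_rot": [0,0,0],"grip": 100},
    {"linear": [-0.05,-0.05,-3],"delta_rot": [0,0,0],"grip": 100},
    {"linear": [-0.05,-0.05,-6],"delta_rot": [0,0,0],"grip": 100},
    {"linear": [-0.05,-0.05,-8.7],"delta_rot": [0,0,0],"grip": 100},
    {"linear": [-0.05,-0.05,-8.7],"delta_rot": [0,0,0],"grip": 100},
    {"linear": [-0.05,-0.05,-8.7],"delta_rot": [0,0,0],"grip": 100},
  ],
  force=60,
)

```text
time: 3.05
ee_pos: [0.4934, 0.2292, 0.1351]
tcp_rot: [-180.0, -0.0, 106.3]
wrist_force: [0.2, 0.5, 0.0]
opening: 0.0517
grasp_force: 0.0
```

>>> play_rows(
  targets=[
    {"linear": [0,0,0],"delta_rot": [0,0,0],"grip": 255},
    {"linear": [0,0,0],"delta_rot": [0,0,0],"grip": 255},
    {"linear": [0,0,0],"delta_rot": [0,0,0],"grip": 255},
    {"linear": [0,0,0],"delta_rot": [0,0,0],"grip": 255},
    {"linear": [0,0,0],"delta_rot": [0,0,0],"grip": 255},
    {"linear": [0,0,0],"delta_rot": [0,0,0],"grip": 255},
    {"linear": [0,0,0],"delta_rot": [0,0,0],"grip": 255},
  ],
)

```text
time: 3.75
ee_pos: [0.4947, 0.2286, 0.1355]
tcp_rot: [179.9, -0.0, 106.2]
wrist_force: [-0.9, 1.0, 6.5]
opening: 0.0056
grasp_force: 59.8
```

>>> play_rows(
  targets=[
    {"linear": [0,0,0.5],"delta_rot": [0,0,0],"grip": 255},
    {"linear": [0,0,1.5],"delta_rot": [0,0,0],"grip": 255},
    {"linear": [0,0,3],"delta_rot": [0,0,0],"grip": 255},
    {"linear": [0,0,4.5],"delta_rot": [0,0,0],"grip": 255},
    {"linear": [0,0,6],"delta_rot": [0,0,0],"grip": 255},
    {"linear": [0,0,8],"delta_rot": [0,0,0],"grip": 255},
    {"linear": [0,0,10],"delta_rot": [0,0,0],"grip": 255},
    {"linear": [0,0,12],"delta_rot": [0,0,0],"grip": 255},
    {"linear": [0,0,14],"delta_rot": [0,0,0],"grip": 255},
    {"linear": [0,0,15],"delta_rot": [0,0,0],"grip": 255},
  ],
)

```text
time: 4.75
ee_pos: [0.4944, 0.2284, 0.287]
tcp_rot: [179.8, -0.0, 106.2]
wrist_force: [-0.6, 0.6, -3.1]
opening: 0.0053
grasp_force: 58.5
```

Run:
```python
from h import *
o=bot.get_obs(); print(o["time"],o["ee_pos"],o["tcp_rot"],o["q"].round(1),o["opening"],o["wrist_force"])
p=bot.camera("scene"); save(p,"pics/s1.png")
```

```text
4.75 [0.49440317 0.22836259 0.28704231] [ 1.79845716e+02 -2.31756098e-02  1.06155237e+02] [ 24.8   5.8  17.2 101.3  -0.   98.6] 0.005275833133877182 [-0.6011622   0.57796624 -3.10965216]
```

View pics/s1.png

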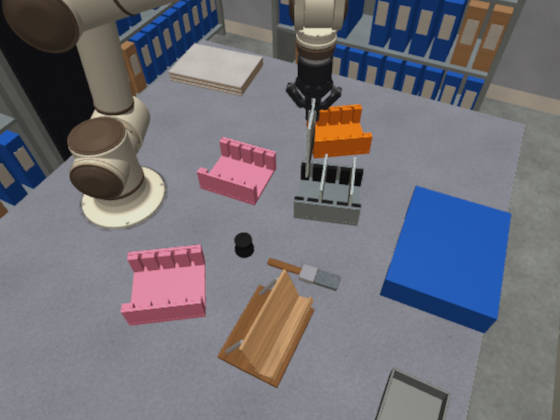

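```bash
python3 -c "
from scipy.spatial.transform import Rotation as R
import numpy as np
print((R.from_rotvec([0,-.35,0])*R.from_rotvec([0,0,np.radians(-16.3)])).as_rotvec())"
```

```text
[ 0.04978414 -0.3476266  -0.28157076]
```

>>> play_rows(
  targets=[
    {"linear": [0,-1.5,0.5],"delta_rot": [0,0,0],"grip": 255},
    {"linear": [0,-4,0.5],"delta_rot": [0,0,0],"grip": 255},
    {"linear": [0,-7,0.5],"delta_rot": [0,0,0],"grip": 255},
    {"linear": [0,-10.5,0.5],"delta_rot": [0,0,0],"grip": 255},
    {"linear": [0,-14,0.5],"delta_rot": [0,0,0],"grip": 255},
    {"linear": [0,-17,0.5],"delta_rot": [0,0,0],"grip": 255},
    {"linear": [0,-19,0.5],"delta_rot": [0,0,0],"grip": 255},
    {"linear": [0,-20,0.5],"delta_rot": [0,0,0],"grip": 255},
  ],
  force=80,
)

```text
time: 5.6
ee_pos: [0.4936, 0.0262, 0.2888]
tcp_rot: [-179.9, 0.0, 106.0]
wrist_force: [0.2, -0.5, -2.9]
opening: 0.0049
grasp_force: 81.0
```

>>> play_rows(
  targets=[
    {"linear": [0.3,-1.5,0.5],"delta_rot": [0.005,-0.035,-0.028],"grip": 255},
    {"linear": [0.8,-4,0.5],"delta_rot": [0.01,-0.07,-0.056],"grip": 255},
    {"linear": [1.4,-7.5,0.5],"delta_rot": [0.02,-0.139,-0.113],"grip": 255},
    {"linear": [2.1,-11,0.5],"delta_rot": [0.03,-0.209,-0.169],"grip": 255},
    {"linear": [2.8,-14.5,0.5],"delta_rot": [0.04,-0.278,-0.225],"grip": 255},
    {"linear": [3.4,-18,0.5],"delta_rot": [0.0498,-0.3476,-0.2816],"grip": 255},
    {"linear": [3.9,-20.5,0.5],"delta_rot": [0.0498,-0.3476,-0.2816],"grip": 255},
    {"linear": [4.2,-22.1,0.5],"delta_rot": [0.0498,-0.3476,-0.2816],"grip": 255},
    {"linear": [4.2,-22.1,0.5],"delta_rot": [0.0498,-0.3476,-0.2816],"grip": 255},
    {"linear": [4.2,-22.1,0.5],"delta_rot": [0.0498,-0.3476,-0.2816],"grip": 255},
  ],
)

```text
time: 6.6
ee_pos: [0.5362, -0.1923, 0.2938]
tcp_rot: [160.0, -0.1, 89.9]
wrist_force: [0.0, -0.2, -2.6]
opening: 0.0048
grasp_force: 81.0
```

```bash
cat > m.py <<'E'
from h import *
import sys
from scipy.spatial.transform import Rotation as R
o=bot.get_obs(); print(o["time"],o["ee_pos"].round(4),o["tcp_rot"].round(2),o["q"].round(1),o["wrist_force"].round(1))
print("tool axes\n",R.from_euler("xyz",o["tcp_rot"],degrees=True).as_matrix().round(3))
J=np.array([.615,-.193,.045]);n=np.array([.939,0,.343]);u=np.array([-.343,0,.939])
for c in("scene","top"):
    p=bot.camera(c); save(p,f"pics/{c}{sys.argv[1]}.png"); W=cloud(p)
    for d in bot.trace(p,"panel"):
        q=W[d["pixels"]]; q=q[~np.isnan(q[:,0])]
        q=q[(abs(q[:,1]+.19)<.13)&(q[:,0]>.45)&(q[:,0]<.75)]
        if len(q)<50: continue
        s=(q-J)@u; t=(q-J)@n
        if c=="scene":
            A=np.c_[s,q[:,1]+.193,np.ones(len(q))]; k=np.ones(len(q),bool)
            for _ in range(5):
                C=np.linalg.lstsq(A[k],t[k],rcond=None)[0]; k=abs(A@C-t)<.004
        print(c,d["conf"],len(q),"s",np.percentile(s,[.5,99.5]).round(4),"y",np.percentile(q[:,1],[.5,99.5]).round(4),"front face t=a*s+b*y+c",C.round(4),k.mean().round(2)); break
E
python3 m.py 2
```

```text
6.6 [ 0.5362 -0.1923  0.2938] [ 1.6003e+02 -1.0000e-01  8.9870e+01] [-23.7  -9.8   0.1  81.5   7.9  67.7] [ 0.  -0.2 -2.6]
tool axes
 [[ 0.002  0.94   0.342]
 [ 1.    -0.003  0.001]
 [ 0.002  0.342 -0.94 ]]
scene 0.73 3354 s [0.1363 0.2945] y [-0.2614 -0.1228] front face t=a*s+b*y+c [0.     0.0061 0.0167] 0.99
top 0.79 606 s [-0.0189  0.2983] y [-0.2334 -0.1203] front face t=a*s+b*y+c [0.     0.0061 0.0167] 0.99
```

View pics/scene2.png

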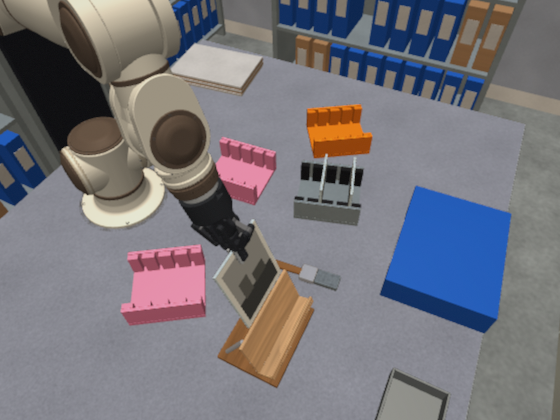

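The scene image shows the print at (248,278), parallel to the backrest, about 10 mm in front of its plane and 136 mm up-slope of the ledge. The rack still holds both short prints. Next I lower it along the slope.

>>> play_rows(
  targets=[
    {"linear": [0.3,0,-0.9],"delta_rot": [0,0,0],"grip": 255},
    {"linear": [0.8,0,-2.3],"delta_rot": [0,0,0],"grip": 255},
    {"linear": [1.3,0,-3.7],"delta_rot": [0,0,0],"grip": 255},
    {"linear": [1.8,0,-5.2],"delta_rot": [0,0,0],"grip": 255},
    {"linear": [2.3,0,-6.7],"delta_rot": [0,0,0],"grip": 255},
    {"linear": [2.8,0,-8.2],"delta_rot": [0,0,0],"grip": 255},
    {"linear": [3.3,0,-9.6],"delta_rot": [0,0,0],"grip": 255},
    {"linear": [3.7,0,-10.8],"delta_rot": [0,0,0],"grip": 255},
    {"linear": [4,0,-11.7],"delta_rot": [0,0,0],"grip": 255},
    {"linear": [4,0,-11.7],"delta_rot": [0,0,0],"grip": 255},
  ],
)

```text
time: 7.8
ee_pos: [0.5758, -0.1924, 0.1753]
tcp_rot: [160.1, -0.1, 89.9]
wrist_force: [-0.5, -0.2, -3.0]
opening: 0.0049
grasp_force: 80.9
```

```bash
python3 m.py 3
```

```text
7.8 [ 0.5758 -0.1924  0.1753] [ 1.6008e+02 -1.0000e-01  8.9870e+01] [-21.9  -6.8 -10.5  67.8   7.4  69.4] [-0.5 -0.2 -3. ]
tool axes
 [[ 0.002  0.94   0.341]
 [ 1.    -0.003  0.001]
 [ 0.002  0.341 -0.94 ]]
scene 0.6 2543 s [0.0103 0.1698] y [-0.2615 -0.1227] front face t=a*s+b*y+c [0.0014 0.0054 0.0132] 0.98
top 0.78 403 s [0.0168 0.1755] y [-0.2145 -0.1211] front face t=a*s+b*y+c [0.0014 0.0054 0.0132] 0.98
```

>>> play_rows(
  targets=[
    {"linear": [0.1,0,-0.25],"delta_rot": [0,0,0],"grip": 255},
    {"linear": [0.17,0,-0.5],"delta_rot": [0,0,0],"grip": 255},
    {"linear": [0.22,0,-0.6],"delta_rot": [0,0,0],"grip": 255},
    {"linear": [0.22,0,-0.6],"delta_rot": [0,0,0],"grip": 255},
  ],
)

```text
time: 8.4
ee_pos: [0.5783, -0.1927, 0.171]
tcp_rot: [160.0, -0.1, 89.9]
wrist_force: [0.7, -0.4, -3.5]
opening: 0.005
grasp_force: 81.0
```

>>> play_rows(
  targets=[
    {"linear": [0.03,0,-0.09],"delta_rot": [0,0,0],"grip": 255},
    {"linear": [0.03,0,-0.09],"delta_rot": [0,0,0],"grip": 255},
  ],
)

```text
time: 8.6
ee_pos: [0.5787, -0.1927, 0.1703]
tcp_rot: [160.0, -0.1, 89.9]
wrist_force: [-1.1, -0.4, -3.6]
opening: 0.0051
grasp_force: 81.0
```

>>> play_rows(
  targets=[
    {"linear": [0.03,0,-0.09],"delta_rot": [0,0,0],"grip": 255},
    {"linear": [0.03,0,-0.09],"delta_rot": [0,0,0],"grip": 255},
  ],
)

```text
time: 8.8
ee_pos: [0.5789, -0.1927, 0.1694]
tcp_rot: [160.0, -0.1, 89.9]
wrist_force: [-0.4, -0.6, -3.5]
opening: 0.0048
grasp_force: 81.0
```

>>> play_rows(
  targets=[
    {"linear": [0.03,0,-0.09],"delta_rot": [0,0,0],"grip": 255},
    {"linear": [0.06,0,-0.18],"delta_rot": [0,0,0],"grip": 255},
    {"linear": [0.06,0,-0.18],"delta_rot": [0,0,0],"grip": 255},
  ],
)

```text
time: 9.1
ee_pos: [0.5795, -0.1927, 0.1675]
tcp_rot: [160.0, -0.1, 89.9]
wrist_force: [-0.6, 0.0, -3.6]
opening: 0.0047
grasp_force: 81.0
```

>>> play_rows(
  targets=[
    {"linear": [0.03,0,-0.09],"delta_rot": [0,0,0],"grip": 255},
    {"linear": [0.03,0,-0.09],"delta_rot": [0,0,0],"grip": 255},
  ],
)

```text
time: 9.3
ee_pos: [0.5798, -0.1927, 0.1667]
tcp_rot: [160.0, -0.1, 89.9]
wrist_force: [0.3, 0.0, -2.5]
opening: 0.005
grasp_force: 81.1
```

>>> play_rows(
  targets=[
    {"linear": [0.03,0,-0.09],"delta_rot": [0,0,0],"grip": 255},
    {"linear": [0.03,0,-0.09],"delta_rot": [0,0,0],"grip": 255},
  ],
)

```text
time: 9.5
ee_pos: [0.5803, -0.1927, 0.1667]
tcp_rot: [159.9, -0.0, 89.9]
wrist_force: [-3.9, 3.3, 2.3]
opening: 0.0045
grasp_force: 82.2
```

>>> play_rows(
  targets=[
    {"linear": [-0.1,0,-0.04],"delta_rot": [0,0,0],"grip": 255},
    {"linear": [-0.2,0,-0.07],"delta_rot": [0,0,0],"grip": 255},
    {"linear": [-0.3,0,-0.11],"delta_rot": [0,0,0],"grip": 255},
    {"linear": [-0.4,0,-0.15],"delta_rot": [0,0,0],"grip": 255},
    {"linear": [-0.4,0,-0.15],"delta_rot": [0,0,0],"grip": 255},
  ],
)

```text
time: 10.0
ee_pos: [0.5768, -0.193, 0.1654]
tcp_rot: [159.8, -0.0, 89.9]
wrist_force: [-0.0, 1.1, 5.7]
opening: 0.0046
grasp_force: 82.2
```

```bash
python3 m.py 4; python3 -c "
from h import *
print(bot.get_obs()['torque'])"
```

```text
10.0 [ 0.5768 -0.193   0.1654] [ 1.5981e+02 -1.0000e-02  8.9870e+01] [-21.9  -6.9 -11.8  66.3   7.4  69.4] [-0.   1.1  5.7]
tool axes
 [[ 0.002  0.939  0.345]
 [ 1.    -0.002 -0.001]
 [ 0.     0.345 -0.939]]
scene 0.67 2464 s [0.0019 0.1602] y [-0.262  -0.1235] front face t=a*s+b*y+c [-0.0112  0.0055  0.0125] 0.98
top 0.7 374 s [0.015  0.1637] y [-0.2179 -0.1215] front face t=a*s+b*y+c [-0.0112  0.0055  0.0125] 0.98
[ 0.12324546 -0.49466739  0.09180404]
```

>>> play_rows(
  targets=[
    {"linear": [-0.1,0,-0.03],"delta_rot": [0,0,0],"grip": 255},
    {"linear": [-0.2,0,-0.06],"delta_rot": [0,0,0],"grip": 255},
    {"linear": [-0.3,0,-0.1],"delta_rot": [0,0,0],"grip": 255},
    {"linear": [-0.3,0,-0.1],"delta_rot": [0,0,0],"grip": 255},
  ],
)

```text
time: 10.6
ee_pos: [0.5737, -0.1931, 0.1643]
tcp_rot: [159.8, -0.0, 89.9]
wrist_force: [0.6, -0.1, 5.9]
opening: 0.005
grasp_force: 82.2
```

>>> play_rows(
  targets=[
    {"linear": [-0.1,0,-0.03],"delta_rot": [0,0,0],"grip": 255},
    {"linear": [-0.1,0,-0.03],"delta_rot": [0,0,0],"grip": 255},
  ],
)

```text
time: 10.8
ee_pos: [0.5726, -0.1931, 0.1639]
tcp_rot: [159.8, -0.0, 89.9]
wrist_force: [-0.1, 0.1, 4.9]
opening: 0.0045
grasp_force: 82.2
```

```bash
python3 m.py 5; python3 -c "
from h import *
print(bot.get_obs()['torque'])"
```

```text
10.8 [ 0.5726 -0.1931  0.1639] [159.84  -0.    89.85] [-22.1  -7.4 -12.4  66.3   7.4  69.3] [-0.1  0.1  4.9]
tool axes
 [[ 0.003  0.939  0.345]
 [ 1.    -0.002 -0.001]
 [ 0.     0.345 -0.939]]
scene 0.73 2395 s [0.0023 0.1604] y [-0.2621 -0.1252] front face t=a*s+b*y+c [-0.0108  0.0038  0.0081] 0.99
top 0.66 349 s [0.0034 0.1636] y [-0.2092 -0.1216] front face t=a*s+b*y+c [-0.0108  0.0038  0.0081] 0.99
[-0.04208814 -0.62188281  0.06157739]
```

Front face is now 7–8 mm from the backrest plane (board is 6 mm), with the lower edge loaded on the ledge (~8 N). I'll release it.

>>> play_rows(
  targets=[
    {"linear": [0,0,0],"delta_rot": [0,0,0],"grip": 215},
    {"linear": [0,0,0],"delta_rot": [0,0,0],"grip": 190},
    {"linear": [0,0,0],"delta_rot": [0,0,0],"grip": 160},
    {"linear": [0,0,0],"delta_rot": [0,0,0],"grip": 130},
    {"linear": [0,0,0],"delta_rot": [0,0,0],"grip": 130},
    {"linear": [0,0,0],"delta_rot": [0,0,0],"grip": 130},
  ],
)

```text
time: 11.6
ee_pos: [0.5721, -0.1927, 0.163]
tcp_rot: [160.0, -0.1, 89.9]
wrist_force: [-0.6, 0.7, 0.6]
opening: 0.042
grasp_force: 0.0
```

```bash
python3 m.py 6
```

```text
11.6 [ 0.5721 -0.1927  0.163 ] [ 1.5996e+02 -5.0000e-02  8.9860e+01] [-22.1  -7.4 -12.4  66.3   7.4  69.3] [-0.6  0.7  0.6]
tool axes
 [[ 0.002  0.939  0.343]
 [ 1.    -0.003  0.   ]
 [ 0.001  0.343 -0.939]]
scene 0.75 3572 s [-0.0558  0.1005] y [-0.2933 -0.0941] front face t=a*s+b*y+c [-8.390e-02  2.297e-01 -1.000e-04] 0.05
top 0.9 465 s [-0.0019  0.1632] y [-0.2224 -0.1217] front face t=a*s+b*y+c [-8.390e-02  2.297e-01 -1.000e-04] 0.05
```

View pics/scene6.png

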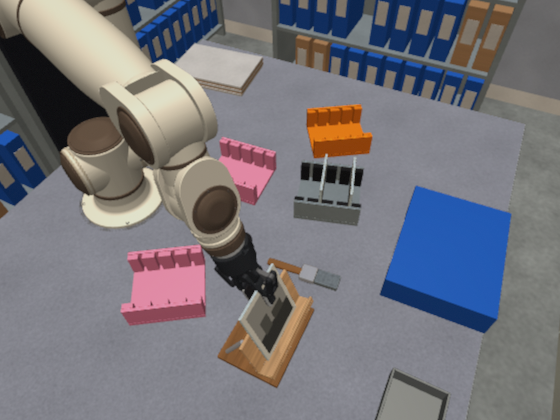

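The print stands on the easel at (268,308), released and leaning back behind the lip. Now I retract along the tool axis.

>>> play_rows(
  targets=[
    {"linear": [-0.3,0,0.94],"delta_rot": [0,0,0],"grip": 130},
    {"linear": [-1,0,2.8],"delta_rot": [0,0,0],"grip": 130},
    {"linear": [-2,0,5.6],"delta_rot": [0,0,0],"grip": 130},
    {"linear": [-3.4,0,9.4],"delta_rot": [0,0,0],"grip": 130},
    {"linear": [-5,0,13.5],"delta_rot": [0,0,0],"grip": 130},
    {"linear": [-7,3,15],"delta_rot": [0,0,0],"grip": 130},
    {"linear": [-10,6,15],"delta_rot": [0,0,0],"grip": 130},
    {"linear": [-12,8,15],"delta_rot": [0,0,0],"grip": 130},
    {"linear": [-12,8,15],"delta_rot": [0,0,0],"grip": 130},
  ],
)

```text
time: 12.7
ee_pos: [0.4503, -0.111, 0.3155]
tcp_rot: [159.8, -0.0, 89.9]
wrist_force: [1.0, -0.2, 1.1]
opening: 0.0417
grasp_force: 0.0
```

Run:
```python
from h import *
J=np.array([.6155,-.193,.045]);n=np.array([.939,0,.343]);u=np.array([-.343,0,.939])
print(bot.get_obs()["ee_pos"])
for c in("scene","top"):
    p=bot.camera(c); save(p,f"pics/{c}7.png"); W=cloud(p).reshape(-1,3); W=W[(abs(W[:,1]+.193)<.1)]
    s=(W-J)@u;t=(W-J)@n
    k=(s>.012)&(s<.17)&(t>.004)&(t<.02); A=np.c_[s,W[:,1]+.193,np.ones(len(W))][k]
    print(c,k.sum(),"fit",np.linalg.lstsq(A,t[k],rcond=None)[0].round(4),"top s",np.percentile(s[k],99.5).round(4),"y",np.percentile(W[k,1],[.5,99.5]).round(4))
im=cv2.imread("pics/scene7.png")[140:400,200:400]; cv2.imwrite("pics/crop7.png",cv2.resize(im,None,fx=2.3,fy=2.3))
```

```text
[ 0.45026813 -0.11104026  0.31547867]
scene 2575 fit [-0.0053  0.0053  0.0068] top s 0.1607 y [-0.262 -0.123]
top 465 fit [-0.0037  0.0023  0.0049] top s 0.1613 y [-0.2592 -0.1229]
```

View pics/crop7.png

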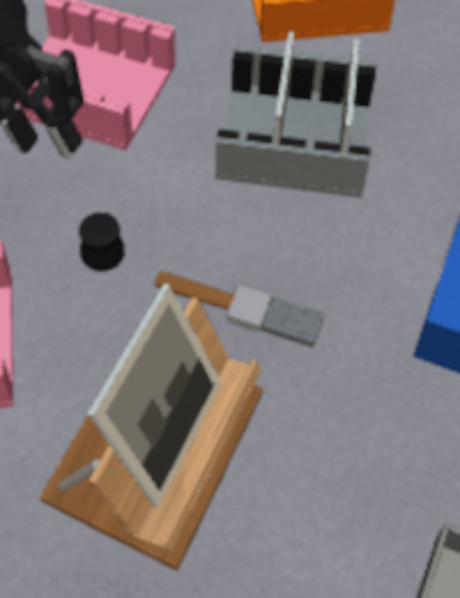

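The crop shows the print leaning flat on the backrest at crop (155,395), its lower edge behind the lip. Both short prints, the brush and the loupe are unmoved and the gripper is clear.

```bash
python3 -c "
from workcell import bot
print(bot.job_done())"
```

```text
the job is handed in; nothing more can be done
None
```

The tall print now stands on the easel's ledge behind the lip, leaning back against the backrest; it was set down before release, the short prints, loupe and brush look undisturbed in the last picture, and I handed the job in just after 12.7 s on the robot's clock.

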